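# Put the panel spares into their kit trays

### The job

Four spare parts for a control panel lie loose on the bench: a round gauge, a small round knob, a rectangular connector block and a small rectangular relay. Set each one down (do not drop it) upright in the tray whose pocket matches it in shape and size, flat on the pocket's floor, roughly centred, with the connector block and the relay square to their pockets. Leave the side cutters and the tube clamp where they lie.

Things in the scene. Friction and masses are not known exactly. Their poses are not given: they have to be found in the camera images.
- gauge: Round white dial gauge lying on its back, dial up, 45 mm diameter, 21 mm high; can be gripped across any diameter. Origin: centre of the underside, z up. Goes into gauge_tray.
- knob: Small round black control knob, upright, 26 mm diameter, 14 mm high; can be gripped across any diameter. Origin: centre of the underside, z up. Goes into knob_tray.
- connector: Rectangular blue connector block with a metal top and round socket, upright: 36 mm along its x, 44 mm along its y; the block is 19 mm high, 25 mm with the socket on top. Grip across its 36 mm (x). Origin: centre of the underside, z up. Goes into connector_tray, x along the tray's x (either way round).
- relay: Small upright pale grey relay, 21 mm along its x, 27 mm along its y, 34 mm high. Grip across its 21 mm (x). Origin: centre of the underside, z up. Goes into relay_tray, x along the tray's x (either way round).
- gauge_tray: Tray with the large round pocket: plate 82 x 82 mm, pocket 61 mm diameter. Grey plate 7 mm thick fixed to the bench, one of four alike in colour; the dark-floored pocket in its middle is 4 mm deep (floor 3 mm above the bench). Origin: centre of the underside, z up; the pocket is centred on it.
- knob_tray: Tray with the small round pocket: plate 62 x 62 mm, pocket 42 mm diameter. Grey plate 7 mm thick fixed to the bench, one of four alike in colour; the dark-floored pocket in its middle is 4 mm deep (floor 3 mm above the bench). Origin: centre of the underside, z up; the pocket is centred on it.
- connector_tray: Tray with the large rectangular pocket: plate 72 mm (x) by 80 mm (y), pocket 52 mm (x) by 60 mm (y). Grey plate 7 mm thick fixed to the bench, one of four alike in colour; the dark-floored pocket in its middle is 4 mm deep (floor 3 mm above the bench). Origin: centre of the underside, z up; the pocket is centred on it.
- relay_tray: Tray with the small rectangular pocket: plate 57 mm (x) by 63 mm (y), pocket 37 mm (x) by 43 mm (y). Grey plate 7 mm thick fixed to the bench, one of four alike in colour; the dark-floored pocket in its middle is 4 mm deep (floor 3 mm above the bench). Origin: centre of the underside, z up; the pocket is centred on it.
- side_cutters: Bystander, not to be shifted: side cutters with blue handles lying flat, 51 mm (x) by 130 mm (y), 14 mm high. Origin: centre of the underside.
- tube_clamp: Bystander, not to be shifted: small blue bar-shaped tube clamp lying flat, 12 mm (x) by 45 mm (y), 9 mm high. Origin: centre of the underside.
Not all that is in view belongs to the job. Leave any pink or red look-alike of the relay alone.

How it is judged (in metres and radians):
At the end, for the whole second after the job is handed in: Each of the four parts rests released, still and flat in its own tray's pocket: tilt under 0.08 rad, underside 1 to 5.5 mm above the tray's underside, centre within 12 mm of the pocket's; connector block and relay within 0.26 rad of square to their pockets (horizontal distance between gauge and gauge_tray below 0.012 m and z of gauge in the frame of gauge_tray between 0.001 and 0.0055 m and angle between each of gauge, knob, connector, relay's own z axis and vertical below 0.08 rad and linear speed of each of gauge, knob, connector, relay below 0.02 m/s and horizontal distance between knob and knob_tray below 0.012 m and z of knob in the frame of knob_tray between 0.001 and 0.0055 m and horizontal distance between connector and connector_tray below 0.012 m and z of connector in the frame of connector_tray between 0.001 and 0.0055 m and angle between the x axis of connector and the x axis of connector_tray, either way round below 0.26 rad and horizontal distance between relay and relay_tray below 0.012 m and z of relay in the frame of relay_tray between 0.001 and 0.0055 m and angle between the x axis of relay and the x axis of relay_tray, either way round below 0.26 rad); the robot touches nothing.
It fails at once if a part is let fall from more than about 4 cm ((height (world z) of gauge above 0.03 m and contact force between the fingers and gauge below 0.05 N and linear speed of gauge above 0.45 m/s) or (height (world z) of knob above 0.03 m and contact force between the fingers and knob below 0.05 N and linear speed of knob above 0.45 m/s) or (height (world z) of connector above 0.03 m and contact force between the fingers and connector below 0.05 N and linear speed of connector above 0.45 m/s) or (height (world z) of relay above 0.03 m and contact force between the fingers and relay below 0.05 N and linear speed of relay above 0.45 m/s)).
It fails at once if the side cutters are shifted (distance of side_cutters from where it was at the start of the episode above 0.02 m).
It fails at once if the tube clamp is shifted (distance of tube_clamp from where it was at the start of the episode above 0.02 m).
It also fails if it takes over 88 s, if anything falls off the work surface, if the arm or the gripper's body presses on something with over 40 N, if the wrist force passes 120 N, or if a joint passes its speed limit or range.

### The arm

A 6-joint arm with a two-finger parallel gripper is mounted at the origin on a cart in front of the work surface, level with it; the furniture and walls round the work are solid. World frame = base frame: x ahead of the robot, y to its left, z up, the work surface at z = 0. Lengths are in mm, angles in degrees, forces in N, time in s.
With the tool pointing down it reaches from about 350 to 850 mm from the base axis. Payload 8.1 kg.
Tool frame: the origin (TCP) lies midway between the tips of the shut fingers; the grasp point (between the pads) lies 19 mm behind it; z points along the fingers, y is the line along which they close (so a half turn about z gives the same grasp; the last joint's range is limited). The gripper opens to 85 mm and grips with 20 to 120 N. Pads are 22 mm wide; open, the fingers measure 114 mm over their backs; the gripper's body (76 mm by 85 mm) begins 54 mm behind the grasp point. The pads swing forward as they close: fully open they stand 13 mm farther back than shut.
Start: joints at [62.601, 7.471, 85.268, -0, 87.261, -4.893], TCP at [229.645, 554.318, 231.292] pointing down, gripper open.
Joint ranges: [-169.43, 169.43], [-51.17, 129.36], [1.28, 143.12], [-76.62, 256.62], [0, 156.53], [-152.29, 152.29]. Speed limits (degrees/s): [136.94, 136.94, 159.86, 180, 180, 180].

### API

Orientations are given as [roll, pitch, yaw] about the fixed x, y, z axes, in that order (R = Rz(yaw) Ry(pitch) Rx(roll)).
In Python, from bench import r gives the robot as it stands.
- The arm moves only by the tool apply_moves, never from a script. Its argument "steps" is a list of rows, each a list of 7 numbers: the opening, from -1 (shut) to 1 (fully open), then the shift along the tool's x, y, z in mm, then the turn, a rotation vector about the tool's x, y, z in units of 5 degrees (1.0 is 5 degrees). A call has exactly 8 rows; each row shifts and turns the commanded pose from where the row before left it, along the tool's axes as they then stand; what a row does not reach is not made up. A row lasts 1/10 s, in which the tool goes at most 50 mm and 8.59 degrees, less where a joint would pass 70% of its speed; a pose out of reach is approached as far as the arm can. A call is refused whole if a number of a shift passes 50 or a number of a turn 1, either way. A call with a gripper value outside its range is refused whole. The fingers move at their own pace and stop on an object; "squeeze" is the grip in N (left out, the last holds). Time passes only in rows, so rows that do not move let the fingers close, or fill a call up. It gives the time, the measured TCP pose, the force, the opening and the grip force at its end, in the units of the state.
- r.sense(): the state, without advancing time (a new reading comes with each control period).
- r.snapshot(name): name is "scene" or "top" or "wrist"; returns a dict with "color" (480x640x3 uint8, blue, green, red), "depth" (480x640 float32, mm along the optical axis (not along the pixel's ray), 0 where there is no reading), "mtx" (3x3 intrinsics, pixels), "dist" ([k1, k2, p1, p2, k3] as OpenCV has them; the pictures are not rectified), "T" (4x4, takes a point from camera to world coordinates); the wrist camera has in their place "hand_eye" (4x4, takes a point from camera to tool coordinates, whose origin is the TCP and whose axes are the flange's). Camera axes: x right, y down, z forward; pixel columns grow to the right and rows downward; lengths in mm; the calibration is good to about 2 mm. A picture is of the moment at which its call begins: read the wrist's pose just before it.
- r.hand_in(): hands the job in; it is judged then, once.
The state is a dict: "time": time; "joint_pos": joint angles; "qd": joint speeds; "joint_efforts": joint torques, N m; "tool_pos": TCP position; "tcp_rot": TCP orientation; "ft_force": force on the tool from outside, world axes, zero at the start; "wrist_torque": the same for the moment, N m; "finger_gap": finger opening in mm; "grip_force": force on a finger pad.
Only numpy, scipy, OpenCV 4.12 (cv2) and the standard library are available. Lean on these libraries where they do the work, as an engineer would, in place of code of your own. Each camera call takes 0.05 s, during which the arm holds its last target. There are 200 camera calls.

## Working session

There is one attempt and no reset: what is moved stays moved. The work goes in short steps, Python scripts to look and compute and a tool call to move; the robot and the scene stay as the last step left them, time stands still between calls to the robot, and variables do not carry over. Pictures are saved under pics/ and viewed, at most 14 in all, crops included, and the job is handed in when it is done.

Besides the shell and the picture viewer there is one more tool, called as name(argument=value, ...) on one line, values as JSON. apply_moves: Moves the arm, as the interface text tells. Its arguments: {"type":"object","properties":{"steps":{"type":"array"},"squeeze":{"type":"number"}},"required":["steps"]}

```bash
mkdir -p pics; ls; python3 - <<'E'
from bench import r
import cv2,pickle
print(r.sense())
d={}
for n in ("scene","top"):
    s=r.snapshot(n); d[n]=s; cv2.imwrite(f"pics/{n}0.png",s["color"]); print(n,s["mtx"].tolist(),s["dist"],s["T"].round(3).tolist())
st=r.sense(); s=r.snapshot("wrist"); d["wrist"]=s; d["st"]=st
print(s["hand_eye"])
pickle.dump(d,open("d0.pkl","wb"))
E
```

```text
pics
{'time': 0.0, 'joint_pos': array([ 6.26017288e+01,  7.51469873e+00,  8.53306368e+01,  9.46784337e-04,
        8.72608383e+01, -4.89254611e+00]), 'qd': array([ 0.07231999, -0.00450315,  0.11334414,  0.04245069,  0.01809974,
        0.00572479]), 'joint_efforts': array([ 1.93212843e-03, -5.69387090e+01, -5.00571048e+01,  2.41447460e-04,
        1.43238658e-02, -5.85193334e-05]), 'tool_pos': array([229.3784259 , 553.82411359, 230.23568418]), 'tcp_rot': array([-1.79894294e+02, -9.99744443e-03,  1.57494220e+02]), 'ft_force': array([-0.52875099, -0.03280663,  0.48467863]), 'wrist_torque': array([-0.01916996, -0.0181653 ,  0.01164993]), 'grip_force': 0.0, 'finger_gap': 85.29069235554196}
scene [[535.6832453492277, 0.0, 316.90099178013276], [0.0, 535.6832453492277, 239.45925072272846], [0.0, 0.0, 1.0]] [-0.04425134  0.          0.          0.          0.        ] [[0.665, -0.312, 0.678, -53.174], [-0.746, -0.293, 0.597, -642.358], [0.012, -0.904, -0.428, 388.985], [0.0, 0.0, 0.0, 1.0]]
top [[527.4986817646823, 0.0, 321.0039815470491], [0.0, 527.4986817646823, 231.3319476856703], [0.0, 0.0, 1.0]] [-0.03719166  0.          0.          0.          0.        ] [[-0.022, -0.987, 0.159, 383.26], [-1.0, 0.022, 0.0, -137.091], [-0.004, -0.159, -0.987, 861.67], [0.0, 0.0, 0.0, 1.0]]
[[ 6.44271457e-04 -9.45402146e-01 -3.25905457e-01  8.41927561e+01]
 [ 9.99999618e-01  4.16843950e-04  7.67664490e-04  1.01485330e+00]
 [-5.89899939e-04 -3.25905827e-01  9.45402054e-01 -1.43011746e+02]
 [ 0.00000000e+00  0.00000000e+00  0.00000000e+00  1.00000000e+00]]
```

View pics/top0.png

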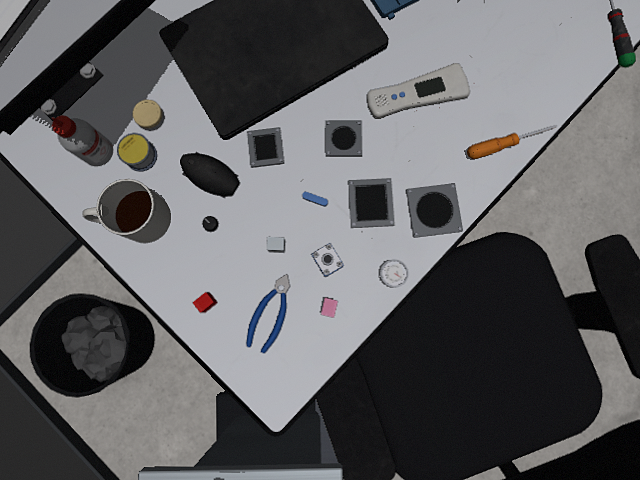

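View pics/scene0.png

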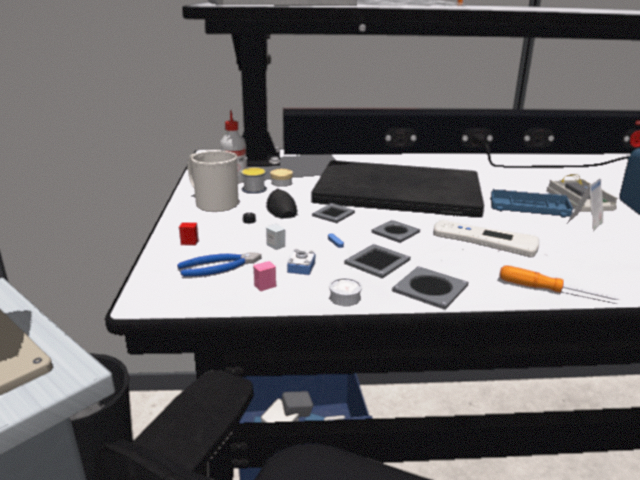

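Top view: relay (276,244), connector (327,260), gauge (393,273), knob (210,224). Trays: relay (266,147), knob (343,138), connector (371,203), gauge (434,210). Bystanders: clamp (315,199), cutters (270,310). Look-alikes: pink (329,307), red (204,302). The scene view agrees.

```bash
cat > h.py <<'E'
import numpy as np,cv2
def world(s,T=None):
    "HxWx3 world coordinates of every pixel with depth"
    T=s["T"] if T is None else T
    h,w=s["depth"].shape
    uv=np.stack(np.meshgrid(np.arange(w),np.arange(h)),-1).reshape(-1,1,2).astype(np.float64)
    n=cv2.undistortPoints(uv,s["mtx"],s["dist"]).reshape(h,w,2)
    z=s["depth"].astype(float)
    P=np.dstack([n*z[...,None],z])
    W=P@T[:3,:3].T+T[:3,3]; W[z==0]=np.nan
    return W
def tcpT(st):
    from scipy.spatial.transform import Rotation as R
    T=np.eye(4);T[:3,:3]=R.from_euler("xyz",st["tcp_rot"],degrees=True).as_matrix();T[:3,3]=st["tool_pos"];return T
def rect(W,m):
    p=W[m][:,:2]; p=p[np.isfinite(p).all(1)].astype(np.float32)
    return cv2.minAreaRect(p)
E
python3 - <<'E'
import pickle,numpy as np
from h import *
d=pickle.load(open("d0.pkl","rb"))
seeds=dict(top=dict(gauge=(393,273),knob=(210,224),connector=(327,260),relay=(276,244),gauge_tray=(434,210),connector_tray=(371,203),knob_tray=(343,138),relay_tray=(266,147),clamp=(315,199),cutters=(270,310)),
 scene=dict(gauge=(345,290),knob=(249,217),connector=(302,261),relay=(276,237),gauge_tray=(430,286),connector_tray=(377,261),knob_tray=(396,231),relay_tray=(333,212)))
for v in seeds:
    W=world(d[v]); 
    for n,(u,w) in seeds[v].items():
        r=35 if 'tray' in n else 22
        sub=W[w-r:w+r,u-r:u+r]; z=sub[...,2]
        bench=np.nanmedian(z[(np.abs(z)<5)])
        thr=3 if 'tray' in n else 5
        m=(z>bench+thr).astype(np.uint8)
        _,lab=cv2.connectedComponents(m)
        # component nearest the seed
        yy,xx=np.nonzero(m); i=np.argmin((yy-r)**2+(xx-r)**2); M=lab==lab[yy[i],xx[i]]
        zt=np.nanpercentile(z[M],90)
        p=sub[M]
        if 'tray' not in n and v=="top": M&=z>zt-5
        c,s,a=rect(sub,M)
        print(v,n,"bench %.1f top %.1f"%(bench,zt),"c",np.round(c,1),"size",np.round(s,1),"ang %.1f"%a,"mean",sub[M][:,:2].mean(0).round(1),M.sum())
E
```

```text
top gauge bench 0.2 top 21.8 c [ 447.9 -251.1] size [44.  43.4] ang 88.3 mean [ 448.3 -251. ] 616
top knob bench 0.2 top 16.4 c [537.8  45.6] size [23.  22.9] ang 62.5 mean [537.7  45.3] 159
top connector bench 0.3 top 23.7 c [ 473.  -146.4] size [42.2 34.4] ang 29.2 mean [ 472.9 -146.2] 444
top relay bench 0.2 top 35.9 c [498.8 -64.1] size [27.2 21.1] ang 86.3 mean [498.6 -64.3] 227
top gauge_tray bench 1.0 top 8.9 c [ 553.1 -324.1] size [82.9 83.8] ang 6.1 mean [ 552.9 -324.4] 1758
top connector_tray bench 0.9 top 8.8 c [ 567.8 -219.8] size [80.8 72.6] ang 1.7 mean [ 567. -220.] 1372
top knob_tray bench 0.5 top 8.8 c [ 680.7 -177.7] size [61.2 64.2] ang 88.7 mean [ 680.7 -177.6] 1084
top relay_tray bench 0.5 top 8.8 c [667.6 -45.5] size [65.9 58.6] ang 5.8 mean [667.4 -45.9] 945
top clamp bench 0.2 top 10.9 c [ 576.  -128.3] size [43.7 12.2] ang 68.7 mean [ 575.8 -128.3] 186
top cutters bench 0.2 top 14.1 c [395.7 -48.8] size [58.5 70.5] ang 86.5 mean [393.6 -53. ] 592
scene gauge bench -0.7 top 19.7 c [ 448.3 -252.6] size [45.2 43.7] ang 46.5 mean [ 444.2 -255.8] 694
scene knob bench -0.9 top 13.6 c [536.8  43.9] size [26.5 22.9] ang 86.7 mean [535.3  42.2] 113
scene connector bench -0.8 top 21.9 c [ 472.8 -147.2] size [45.4 35.2] ang 29.2 mean [ 466.8 -152.7] 528
scene relay bench -0.8 top 33.2 c [498.  -63.5] size [30.6 23.1] ang 87.9 mean [494.8 -68.4] 390
scene gauge_tray bench -0.5 top 6.8 c [ 552.7 -325.4] size [86.4 83.7] ang 6.2 mean [ 550.5 -326.8] 1488
scene connector_tray bench -0.4 top 6.9 c [ 567.8 -220.4] size [83.8 75. ] ang 1.9 mean [ 566.2 -222.3] 913
scene knob_tray bench -0.4 top 7.0 c [ 680.3 -179.1] size [67.2 64.9] ang 0.9 mean [ 678.8 -179.6] 529
scene relay_tray bench -0.8 top 23.8 c [719.8 -16.8] size [202.2 113.2] ang 37.3 mean [722.4 -16.4] 1928
```

```bash
cat > go.py <<'E'
import sys,numpy as np
from scipy.spatial.transform import Rotation as R
from bench import r
from h import tcpT
x,y,z,yaw=map(float,sys.argv[1:5])
st=r.sense();T=tcpT(st);G=R.from_euler("xyz",[180,0,yaw],degrees=True)
d=T[:3,:3].T@(np.array([x,y,z])-T[:3,3])
rv=(R.from_matrix(T[:3,:3]).inv()*G).as_rotvec(degrees=True)/5
print("t %.2f pos %s rot %s gap %.1f grip %.1f"%(st["time"],st["tool_pos"].round(1),st["tcp_rot"].round(1),st["finger_gap"],st["grip_force"]))
print("tool shift",d.round(1),"len %.0f"%np.linalg.norm(d),"turn",rv.round(2))
n=int(sys.argv[5]) if len(sys.argv)>5 else 8
# per-row shift if the turn about z is spread over n rows (tool axes rotate)
Rn=R.from_rotvec(rv*5/n,degrees=True); A=np.eye(3)
for i in range(n):
    A=A if i==0 else A@Rn.as_matrix()
    print("row",i,(A.T@d/n).round(1),(rv/n).round(2))
E
python3 - <<'E'
import pickle,cv2
d=pickle.load(open("d0.pkl","rb"))
c=d["top"]["color"][110:330,190:470]
cv2.imwrite("pics/crop0.png",cv2.resize(c,(760,597),interpolation=cv2.INTER_CUBIC))
E
python3 go.py 537.5 45 120 157.5 16 | head -3
```

```text
t 0.15 pos [229.4 553.9 230.5] rot [-179.9   -0.   157.5] gap 85.4 grip 0.0
tool shift [-479.4 -352.1  110.9] len 605 turn [-0.02 -0.   -0.  ]
row 0 [-30.  -22.    6.9] [-0. -0. -0.]
```

View pics/crop0.png

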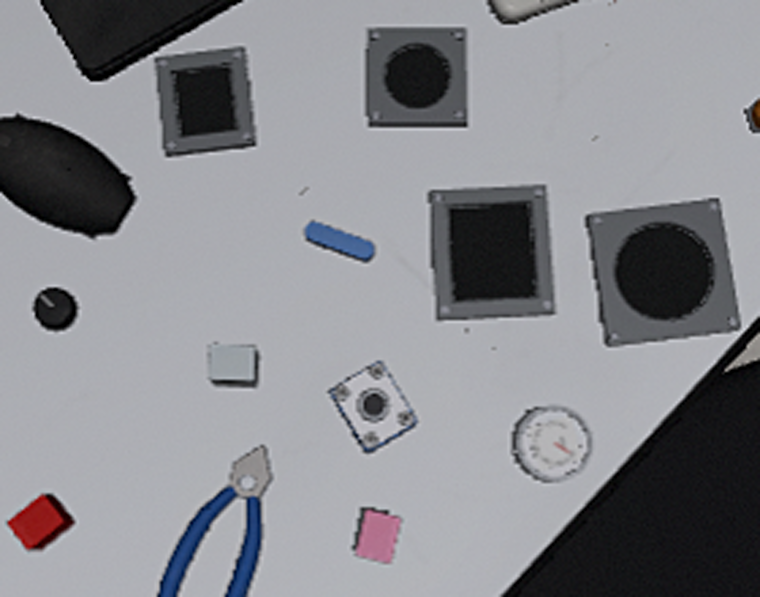

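The crop shows the connector's long edge from (380,362) to (415,420), about 30° in world, which agrees with the fit. Starting with the knob.

apply_moves(steps=[[0.2,-36,-26,0,0,0,0],[0.2,-36,-26,0,0,0,0],[0.2,-36,-26,0,0,0,0],[0.2,-36,-26,0,0,0,0],[0.2,-36,-26,0,0,0,0],[0.2,-36,-26,0,0,0,0],[0.2,-36,-26,0,0,0,0],[0.2,-36,-26,0,0,0,0]], squeeze=40)

```text
time: 0.95
tool_pos: [416.6, 250.2, 231.2]
tcp_rot: [180.0, 0.0, 157.5]
ft_force: [-0.1, 0.1, -0.7]
finger_gap: 51.6
grip_force: 0.0
```

```bash
python3 go.py 537.5 45 120 157.5 8 | head -3
```

```text
t 0.95 pos [416.6 250.2 231.2] rot [180.    0.  157.5] gap 51.6 grip 0.0
tool shift [-190.2 -143.3  111.2] len 263 turn [0. 0. 0.]
row 0 [-23.8 -17.9  13.9] [0. 0. 0.]
```

apply_moves(steps=[[0.2,-31,-24,15,0,0,0],[0.2,-32,-24,18,0,0,0],[0.2,-32,-24,18,0,0,0],[0.2,-32,-24,20,0,0,0],[0.2,-32,-24,20,0,0,0],[0.2,-31,-23,20,0,0,0],[0.2,0,0,0,0,0,0],[0.2,0,0,0,0,0,0]])

```text
time: 1.75
tool_pos: [536.2, 46.3, 119.2]
tcp_rot: [-180.0, -0.1, 157.4]
ft_force: [0.0, -0.1, 0.2]
finger_gap: 51.1
grip_force: 0.0
```

```bash
python3 - <<'E'
from bench import r
import cv2,pickle,numpy as np
from h import *
st=r.sense(); s=r.snapshot("wrist"); pickle.dump((st,s),open("w1.pkl","wb"))
cv2.imwrite("pics/w1.png",s["color"])
W=world(s,tcpT(st)@s["hand_eye"])
m=(W[...,2]>9)&(np.hypot(W[...,0]-537,W[...,1]-45)<25)&(W[...,2]<25)
print(st["tool_pos"],m.sum(),rect(W,m),np.nanpercentile(W[m][:,2],90),np.nanmedian(W[...,2]))
E
python3 go.py 537.5 45 6 157.5 8 | head -3
```

```text
[536.24497029  46.31087663 119.15157528] 955 ((538.0774536132812, 48.47953414916992), (23.822824478149414, 23.624019622802734), 40.321861267089844) 15.26816730852222 1.151465910014366
t 1.80 pos [536.6  47.2 120.1] rot [-1.800e+02 -1.000e-01  1.574e+02] gap 51.4 grip 0.0
tool shift [ -1.8  -1.6 114.1] len 114 turn [-0.   -0.01 -0.01]
row 0 [-0.2 -0.2 14.3] [-0. -0. -0.]
```

View pics/w1.png

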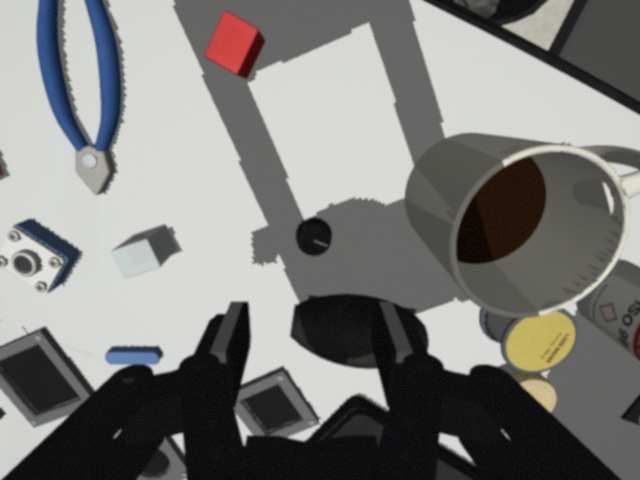

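The wrist view shows the knob at (314,237), the mouse at (345,325) and the mug rim starting at column ~410. I'll check clearance to the mug and the mouse.

```bash
python3 - <<'E'
import pickle,numpy as np
from h import *
d=pickle.load(open("d0.pkl","rb"));W=world(d["top"])
dx=np.hypot(W[...,0]-537.5,W[...,1]-45.5)
for lo,hi in ((18,60),(60,140)):
    m=(W[...,2]>lo)&(W[...,2]<hi)&(dx>16); i=np.nanargmin(np.where(m,dx,1e9)); print(lo,dx.flat[i],W.reshape(-1,3)[i])
E
```

```text
18 56.07930214771248 [593.20982947  39.07325664  19.11716788]
60 66.45217995946588 [543.96126836 111.63731347  73.9181306 ]
```

apply_moves(steps=[[0.2,-1.5,-0.7,25,0,0,0],[0.2,0,0,35,0,0,0],[0.2,0,0,30,0,0,0],[0.2,0,0,16,0,0,0],[0.2,0,0,8,0,0,0],[0.2,0,0,0,0,0,0],[-1,0,0,0,0,0,0],[-1,0,0,0,0,0,0]])

```text
time: 2.6
tool_pos: [539.4, 46.1, 8.1]
tcp_rot: [179.9, 0.2, 157.5]
ft_force: [-0.6, 0.8, 6.7]
finger_gap: 23.1
grip_force: 15.1
```

apply_moves(steps=[[-1,0,0,0,0,0,0],[-1,0,0,0,0,0,0],[-1,0,0,0,0,0,0],[-1,0,0,0,0,0,0],[-1,0,0,-8,0,0,0],[-1,0,0,-16,0,0,0],[-1,0,0,-20,0,0,0],[-1,0,0,-20,0,0,0]])

```text
time: 3.4
tool_pos: [538.1, 45.7, 71.8]
tcp_rot: [180.0, 0.0, 157.5]
ft_force: [-0.3, -0.5, 0.4]
finger_gap: 21.3
grip_force: 39.1
```

```bash
python3 go.py 680.5 -178.2 70 157.5 8 | head -3
```

```text
t 3.40 pos [538.1  45.7  71.8] rot [180.    0.  157.5] gap 21.3 grip 39.1
tool shift [-217.3 -152.3    1.9] len 265 turn [ 0.    0.01 -0.  ]
row 0 [-27.2 -19.    0.2] [ 0.  0. -0.]
```

apply_moves(steps=[[-1,-31,-22,0,0,0,0],[-1,-31,-22,0,0,0,0],[-1,-31,-22,0,0,0,0],[-1,-31,-22,0,0,0,0],[-1,-31,-22,0,0,0,0],[-1,-31,-21,0,0,0,0],[-1,-31,-21,0,0,0,0],[-1,0,0,0,0,0,0]])

```text
time: 4.2
tool_pos: [681.8, -182.4, 70.9]
tcp_rot: [-179.9, 0.1, 157.3]
ft_force: [-1.2, 0.6, -0.2]
finger_gap: 21.3
grip_force: 39.1
```

apply_moves(steps=[[-1,0,0,5,0,0,0],[-1,0,0,5,0,0,0],[-1,0,0,5,0,0,0],[-1,0,0,0,0,0,0],[-1,0,0,0,0,0,0],[-1,0,0,0,0,0,0],[-1,0,0,0,0,0,0],[-1,0,0,0,0,0,0]])

```text
time: 5.0
tool_pos: [680.5, -177.6, 55.7]
tcp_rot: [180.0, 0.0, 157.5]
ft_force: [-0.0, 0.5, -0.4]
finger_gap: 21.1
grip_force: 39.1
```

```bash
python3 go.py 680.5 -178.2 11 157.5 8 | head -2;  python3 - <<'E'
from bench import r
import cv2,numpy as np
from h import *
s=r.snapshot("scene");cv2.imwrite("pics/s2.png",cv2.resize(s["color"][130:280,300:500],(800,600),interpolation=cv2.INTER_CUBIC))
E
```

```text
t 5.00 pos [ 680.5 -177.6   55.7] rot [180.    0.  157.5] gap 21.1 grip 39.1
tool shift [-0.2 -0.5 44.7] len 45 turn [ 0.    0.01 -0.  ]
```

View pics/s2.png

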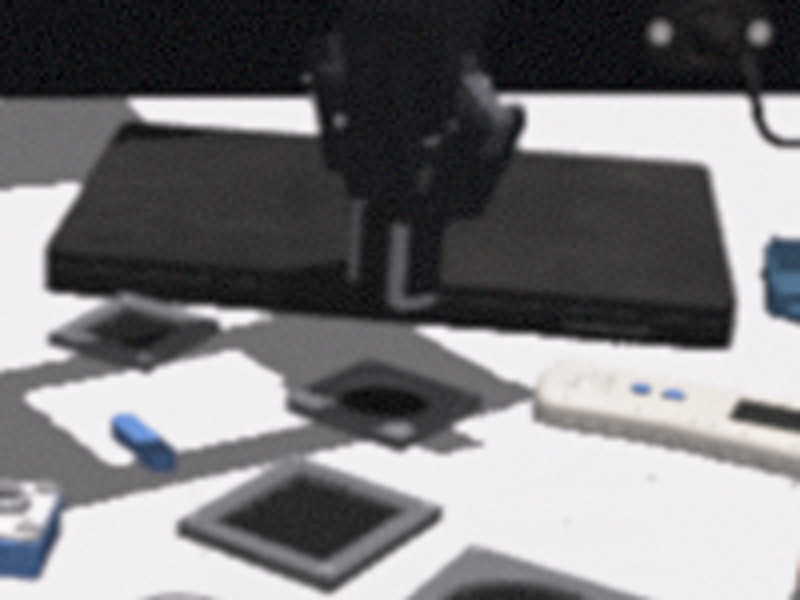

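The gripper is above the knob tray. The knob, black on black at about (370,285), can't be made out, so I'll use depth to measure how far it hangs below the TCP.

```bash
python3 - <<'E'
from bench import r
import numpy as np
from h import *
s=r.snapshot("scene");W=world(s);t=r.sense()["tool_pos"]
near=(np.hypot(W[...,0]-t[0],W[...,1]-t[1])<50)&(W[...,2]>20)&(W[...,2]<90)
p=W[near];print(t,len(p))
for a in range(20,90,5):
    q=p[(p[:,2]>=a)&(p[:,2]<a+5)]
    if len(q): print(a,len(q),q[:,:2].min(0).round(),q[:,:2].max(0).round())
E
```

```text
[ 680.38843515 -177.68955925   55.48437538] 522
45 31 [ 666. -192.] [ 685. -168.]
50 36 [ 666. -191.] [ 681. -170.]
55 54 [ 665. -199.] [ 685. -158.]
60 71 [ 664. -203.] [ 689. -159.]
65 70 [ 664. -205.] [ 690. -158.]
70 60 [ 661. -204.] [ 689. -153.]
75 63 [ 663. -204.] [ 687. -153.]
80 71 [ 663. -204.] [ 691. -160.]
85 66 [ 662. -203.] [ 688. -153.]
```

apply_moves(steps=[[-1,0,-0.5,14,0,0,0],[-1,0,0,14,0,0,0],[-1,0,0,10,0,0,0],[-1,0,0,3,0,0,0],[-1,0,0,1,0,0,0],[-1,0,0,0.5,0,0,0],[-1,0,0,0,0,0,0],[-1,0,0,0,0,0,0]])

```text
time: 5.9
tool_pos: [680.5, -178.2, 13.4]
tcp_rot: [180.0, 0.1, 157.5]
ft_force: [-0.3, 0.3, -1.1]
finger_gap: 21.2
grip_force: 39.1
```

apply_moves(steps=[[-1,0,0,0.5,0,0,0],[-1,0,0,0.5,0,0,0],[-1,0,0,0,0,0,0],[-1,0,0,0,0,0,0],[-1,0,0,0,0,0,0],[-1,0,0,0,0,0,0],[-1,0,0,0,0,0,0],[-1,0,0,0,0,0,0]])

```text
time: 6.7
tool_pos: [680.1, -178.1, 11.8]
tcp_rot: [-180.0, -0.0, 157.5]
ft_force: [0.4, -0.1, -0.8]
finger_gap: 21.1
grip_force: 39.1
```

apply_moves(steps=[[-1,0,0,0.5,0,0,0],[-1,0,0,0.5,0,0,0],[-1,0,0,0.5,0,0,0],[-1,0,0,0,0,0,0],[-1,0,0,0,0,0,0],[-1,0,0,0,0,0,0],[-1,0,0,0,0,0,0],[-1,0,0,0,0,0,0]])

```text
time: 7.5
tool_pos: [680.3, -178.1, 11.3]
tcp_rot: [-180.0, 0.0, 157.5]
ft_force: [-4.1, 1.5, 6.9]
finger_gap: 21.1
grip_force: 40.1
```

Contact felt, so the knob is seated. Releasing and rising.

apply_moves(steps=[[0,0,0,-0.5,0,0,0],[0,0,0,0,0,0,0],[0,0,0,0,0,0,0],[0,0,0,-6,0,0,0],[0,0,0,-12,0,0,0],[0,0,0,-30,0,0,0],[0,0,0,-30,0,0,0],[0,0,0,-20,0,0,0]])

```text
time: 8.3
tool_pos: [681.5, -178.6, 113.0]
tcp_rot: [180.0, 0.2, 157.5]
ft_force: [-0.1, 0.1, 0.3]
finger_gap: 42.6
grip_force: 0.0
```

```bash
python3 go.py 498.4 -64 100 86.3 15; python3 - <<'E'
import pickle,numpy as np
from h import *
d=pickle.load(open("d0.pkl","rb"));W=world(d["top"])
dx=np.hypot(W[...,0]-498.4,W[...,1]+64)
m=(W[...,2]>6)&(dx>22); 
p=W[m&(dx<75)]; i=np.argmin(np.hypot(p[:,0]-498.4,p[:,1]+64)); print("nearest to relay",p[i])
E
```

```text
t 8.30 pos [ 681.5 -178.6  113. ] rot [180.    0.2 157.5] gap 42.6 grip 0.0
tool shift [213.1  35.7  12.2] len 216 turn [ 0.03  0.04 14.24]
row 0 [14.2  2.4  0.8] [0.   0.   0.95]
row 1 [14.4  1.2  0.8] [0.   0.   0.95]
row 2 [14.4  0.   0.8] [0.   0.   0.95]
row 3 [14.4 -1.2  0.8] [0.   0.   0.95]
row 4 [14.2 -2.4  0.8] [0.   0.   0.95]
row 5 [14.  -3.5  0.8] [0.   0.   0.95]
row 6 [13.6 -4.7  0.8] [0.   0.   0.95]
row 7 [13.2 -5.8  0.8] [0.   0.   0.95]
row 8 [12.7 -6.9  0.8] [0.   0.   0.95]
row 9 [12.1 -7.9  0.8] [0.   0.   0.95]
row 10 [11.4 -8.9  0.8] [0.   0.   0.95]
row 11 [10.6 -9.8  0.9] [0.   0.   0.95]
row 12 [  9.7 -10.6   0.9] [0.   0.   0.95]
row 13 [  8.8 -11.4   0.9] [0.   0.   0.95]
row 14 [  7.9 -12.1   0.9] [0.   0.   0.95]
nearest to relay [451.55469604 -78.85067751  11.77296219]
```

apply_moves(steps=[[0,14,2.4,1,0,0,0.95],[0,14,1.2,1,0,0,0.95],[0,14,0,1,0,0,0.95],[0,14,-1.2,1,0,0,0.95],[0,14,-2.4,1,0,0,0.95],[0,14,-3.5,1,0,0,0.95],[0,14,-4.7,1,0,0,0.95],[0,13,-5.8,1,0,0,0.95]])

```text
time: 9.1
tool_pos: [583.5, -117.4, 102.2]
tcp_rot: [179.9, 0.1, 119.3]
ft_force: [0.1, -1.4, 0.7]
finger_gap: 42.5
grip_force: 0.0
```

apply_moves(steps=[[0,13,-7,1,0,0,0.95],[0,12,-8,1,0,0,0.95],[0,11,-9,1,0,0,0.95],[0,11,-10,1,0,0,0.95],[0,10,-11,0,0,0,0.95],[0,9,-11,0,0,0,0.95],[0,8,-12,0,0,0,0.95],[0,0,0,0,0,0,0]])

```text
time: 9.9
tool_pos: [496.8, -62.8, 97.7]
tcp_rot: [180.0, -0.0, 86.2]
ft_force: [0.6, -0.2, -0.0]
finger_gap: 42.5
grip_force: 0.0
```

```bash
python3 go.py 498.4 -64 10 86.3 8|head -3; python3 - <<'E'
from bench import r
import numpy as np
from h import *
s=r.snapshot("top");W=world(s)
m=(np.hypot(W[...,0]-680.5,W[...,1]+178)<18); print("knob",np.nanpercentile(W[m][:,2],[5,50,90]))
M=m&(W[...,2]>11); print(rect(W,M))
st=r.sense(); s=r.snapshot("wrist"); W=world(s,tcpT(st)@s["hand_eye"])
m=(np.hypot(W[...,0]-498,W[...,1]+64)<25)&(W[...,2]>28)&(W[...,2]<42); print("relay",m.sum(),rect(W,m),np.nanmedian(W[m][:,2]))
E
```

```text
t 9.90 pos [496.8 -62.8  97.7] rot [180.   -0.   86.2] gap 42.5 grip 0.0
tool shift [-1.1  1.7 87.7] len 88 turn [ 0.01 -0.   -0.02]
row 0 [-0.1  0.2 11. ] [ 0. -0. -0.]
knob [ 2.13376935 11.3116868  18.54637656]
((677.9526977539062, -178.14430236816406), (23.208282470703125, 23.468528747558594), 45.50468826293945)
relay 1641 ((499.9944152832031, -60.88125228881836), (27.708974838256836, 20.962068557739258), 85.99164581298828) 34.19943345035517
```

The knob sits centred in its pocket (677.9,-178.1), top about 17 mm. Next, the relay.

apply_moves(steps=[[0,0,2,15,0,0,0],[0,0,0,25,0,0,0],[0,0,0,25,0,0,0],[0,0,0,16,0,0,0],[0,0,0,8.5,0,0,0],[0,0,0,0,0,0,0],[-1,0,0,0,0,0,0],[-1,0,0,0,0,0,0]])

```text
time: 10.8
tool_pos: [500.5, -63.9, 8.5]
tcp_rot: [179.9, 0.0, 86.3]
ft_force: [0.1, -0.2, -0.3]
finger_gap: 20.1
grip_force: 40.2
```

apply_moves(steps=[[-1,0,0,0,0,0,0],[-1,0,0,0,0,0,0],[-1,0,0,0,0,0,0],[-1,0,0,-8,0,0,0],[-1,0,0,-16,0,0,0],[-1,0,0,-20,0,0,0],[-1,0,0,-20,0,0,0],[-1,0,0,0,0,0,0]])

```text
time: 11.6
tool_pos: [501.6, -64.1, 74.7]
tcp_rot: [179.7, 0.0, 86.3]
ft_force: [0.3, -0.3, -0.5]
finger_gap: 19.9
grip_force: 40.3
```

```bash
python3 go.py 667.5 -45.7 72 5.8 17; python3 - <<'E'
import pickle,numpy as np
from h import *
d=pickle.load(open("d0.pkl","rb"));W=world(d["top"])
dx=np.hypot(W[...,0]-667.5,W[...,1]+45.7)
for lo in (12,40):
  p=W[(W[...,2]>lo)&(dx<120)]
  for k in np.argsort(np.hypot(p[:,0]-667.5,p[:,1]+45.7))[:40:13]: print("near tray",p[k].round())
E
```

```text
t 11.60 pos [501.6 -64.1  74.7] rot [179.7   0.   86.3] gap 19.9 grip 40.3
tool shift [ 29.2 164.3   3.6] len 167 turn [ 0.06 -0.03 16.09]
row 0 [1.7 9.7 0.2] [ 0.   -0.    0.95]
row 1 [2.5 9.5 0.2] [ 0.   -0.    0.95]
row 2 [3.3 9.3 0.2] [ 0.   -0.    0.95]
row 3 [4.  9.  0.2] [ 0.   -0.    0.95]
row 4 [4.8 8.6 0.2] [ 0.   -0.    0.95]
row 5 [5.5 8.2 0.2] [ 0.   -0.    0.95]
row 6 [6.1 7.7 0.2] [ 0.   -0.    0.95]
row 7 [6.7 7.2 0.2] [ 0.   -0.    0.95]
row 8 [7.3 6.6 0.2] [ 0.   -0.    0.95]
row 9 [7.8 6.  0.2] [ 0.   -0.    0.95]
row 10 [8.3 5.3 0.2] [ 0.   -0.    0.95]
row 11 [8.7 4.6 0.2] [ 0.   -0.    0.95]
row 12 [9.  3.9 0.2] [ 0.   -0.    0.95]
row 13 [9.3 3.1 0.2] [ 0.   -0.    0.95]
row 14 [9.5 2.3 0.2] [ 0.   -0.    0.95]
row 15 [9.7 1.5 0.2] [ 0.   -0.    0.95]
row 16 [9.8 0.7 0.2] [ 0.   -0.    0.95]
near tray [637. -64.  12.]
near tray [708. -23.  13.]
near tray [708. -23.  16.]
near tray [701. -12.  22.]
near tray [723.  51. 344.]
near tray [725.  53. 344.]
near tray [724.  54. 346.]
near tray [716.  59. 358.]
```

apply_moves(steps=[[-1,2,10,0,0,0,0.95],[-1,2.5,9.5,0,0,0,0.95],[-1,3,9,0,0,0,0.95],[-1,4,9,0,0,0,0.95],[-1,5,8.5,0,0,0,0.95],[-1,5.5,8,0,0,0,0.95],[-1,6,7.5,0,0,0,0.95],[-1,7,7,0,0,0,0.95]])

```text
time: 12.4
tool_pos: [576.8, -54.2, 70.2]
tcp_rot: [-179.9, 0.0, 48.0]
ft_force: [0.1, 0.3, -0.3]
finger_gap: 20.0
grip_force: 40.2
```

apply_moves(steps=[[-1,7,6.5,0,0,0,0.95],[-1,8,6,0,0,0,0.95],[-1,8,5.5,0,0,0,0.95],[-1,9,4.5,0,0,0,0.95],[-1,9,4,0,0,0,0.95],[-1,9,3,0,0,0,0.95],[-1,9.5,2,0,0,0,0.95],[-1,9.5,1.5,0,0,0,0.95]])

```text
time: 13.2
tool_pos: [654.4, -45.9, 70.0]
tcp_rot: [-180.0, 0.1, 10.1]
ft_force: [0.1, 0.5, -0.2]
finger_gap: 20.0
grip_force: 40.2
```

apply_moves(steps=[[-1,10,0.7,0,0,0,0.9],[-1,0,0,10,0,0,0],[-1,0,0,15,0,0,0],[-1,0,0,10,0,0,0],[-1,0,0,0,0,0,0],[-1,0,0,0,0,0,0],[-1,0,0,0,0,0,0],[-1,0,0,0,0,0,0]])

```text
time: 14.0
tool_pos: [665.3, -45.1, 37.2]
tcp_rot: [180.0, -0.1, 5.8]
ft_force: [0.7, 0.8, -0.9]
finger_gap: 20.7
grip_force: 40.2
```

```bash
python3 go.py 667.5 -45.7 12.5 5.8 8|head -3; python3 - <<'E'
from bench import r
import cv2
s=r.snapshot("scene");cv2.imwrite("pics/s3.png",cv2.resize(s["color"][130:280,240:440],(800,600),interpolation=cv2.INTER_CUBIC))
E
```

```text
t 14.00 pos [665.3 -45.1  37.2] rot [ 1.8e+02 -1.0e-01  5.8e+00] gap 20.7 grip 40.2
tool shift [ 2.   0.8 24.7] len 25 turn [ 0.   -0.02 -0.01]
row 0 [0.3 0.1 3.1] [ 0. -0. -0.]
```

View pics/s3.png

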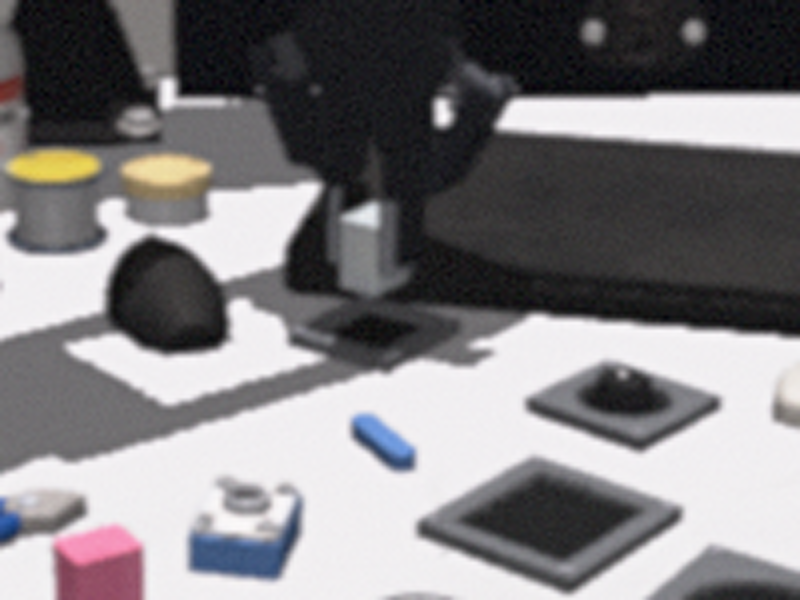

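The relay hangs upright in the fingers at (370,245), over its tray at (375,330). The knob sits in its tray at (625,385). Lowering.

apply_moves(steps=[[-1,2,1,8,0,0,0],[-1,0,0,10,0,0,0],[-1,0,0,5,0,0,0],[-1,0,0,1.5,0,0,0],[-1,0,0,0,0,0,0],[-1,0,0,0,0,0,0],[-1,0,0,0,0,0,0],[-1,0,0,0,0,0,0]])

```text
time: 14.85
tool_pos: [666.6, -45.7, 11.4]
tcp_rot: [-180.0, 0.0, 5.7]
ft_force: [-0.5, -0.3, -0.5]
finger_gap: 20.5
grip_force: 40.5
```

apply_moves(steps=[[-1,0,0,0.5,0,0,0],[-1,0,0,0,0,0,0],[-1,0,0,0.5,0,0,0],[-1,0,0,0,0,0,0],[-1,0,0,0,0,0,0],[-1,0,0,0,0,0,0],[-1,0,0,0,0,0,0],[-1,0,0,0,0,0,0]])

```text
time: 15.65
tool_pos: [666.9, -45.7, 11.1]
tcp_rot: [180.0, -0.0, 5.7]
ft_force: [-2.6, 0.3, 4.4]
finger_gap: 20.2
grip_force: 41.1
```

apply_moves(steps=[[-0.2,0,0,-0.3,0,0,0],[-0.2,0,0,0,0,0,0],[-0.2,0,0,0,0,0,0],[-0.2,0,0,-6,0,0,0],[-0.2,0,0,-14,0,0,0],[-0.2,0,0,-30,0,0,0],[-0.2,0,0,-30,0,0,0],[-0.2,0,0,-15,0,0,0]])

```text
time: 16.45
tool_pos: [669.0, -46.1, 111.1]
tcp_rot: [179.9, -0.3, 5.7]
ft_force: [0.6, 0.7, 0.3]
finger_gap: 34.1
grip_force: 0.0
```

```bash
python3 go.py 473 -146.7 95 29.2 8
```

```text
t 16.45 pos [669.  -46.1 111.1] rot [179.9  -0.3   5.7] gap 34.1 grip 0.0
tool shift [-205.2   80.5   15. ] len 221 turn [ 0.03 -0.06 -4.69]
row 0 [-25.6  10.1   1.9] [ 0.   -0.01 -0.59]
row 1 [-26.1   8.7   1.9] [ 0.   -0.01 -0.59]
row 2 [-26.5   7.4   1.9] [ 0.   -0.01 -0.59]
row 3 [-26.9   6.    1.9] [ 0.   -0.01 -0.59]
row 4 [-27.2   4.6   1.9] [ 0.   -0.01 -0.59]
row 5 [-27.4   3.2   2. ] [ 0.   -0.01 -0.59]
row 6 [-27.5   1.8   2. ] [ 0.   -0.01 -0.59]
row 7 [-27.5   0.4   2. ] [ 0.   -0.01 -0.59]
```

apply_moves(steps=[[0.4,-25.5,10,2,0,0,-0.59],[0.4,-26,9,2,0,0,-0.59],[0.4,-26.5,7.5,2,0,0,-0.59],[0.4,-27,6,2,0,0,-0.59],[0.4,-27,4.5,2,0,0,-0.59],[0.4,-27.5,3,2,0,0,-0.59],[0.4,-27.5,2,2,0,0,-0.59],[0.4,-27.5,0.5,2,0,0,-0.59]])

```text
time: 17.25
tool_pos: [470.2, -147.2, 90.4]
tcp_rot: [180.0, -0.0, 29.5]
ft_force: [0.3, -0.1, 0.4]
finger_gap: 59.9
grip_force: 0.0
```

apply_moves(steps=[[0.4,0,0,0,0,0,0],[0.4,0,0,0,0,0,0],[0.4,0,0,0,0,0,0],[0.4,0,0,0,0,0,0],[0.4,0,0,0,0,0,0],[0.4,0,0,0,0,0,0],[0.4,0,0,0,0,0,0],[0.4,0,0,0,0,0,0]])

```text
time: 18.05
tool_pos: [471.2, -146.6, 90.0]
tcp_rot: [-180.0, 0.0, 29.4]
ft_force: [-0.4, -0.4, 0.7]
finger_gap: 59.5
grip_force: 0.0
```

```bash
python3 go.py 473 -146.5 6 29.2 8|head -3; python3 - <<'E'
from bench import r
import numpy as np
from h import *
s=r.snapshot("top");W=world(s)
m=(np.hypot(W[...,0]-667.5,W[...,1]+45)<32)&(W[...,2]>30)&(W[...,2]<45); print("relay placed",m.sum(),rect(W,m),np.nanpercentile(W[m][:,2],[10,50,90]))
st=r.sense(); s=r.snapshot("wrist"); W=world(s,tcpT(st)@s["hand_eye"])
m=(np.hypot(W[...,0]-473,W[...,1]+146)<35)&(W[...,2]>16)&(W[...,2]<30); print("conn",m.sum(),rect(W,m),np.nanmedian(W[m][:,2]))
E
```

```text
t 18.05 pos [ 471.2 -146.6   90. ] rot [-180.     0.    29.4] gap 59.5 grip 0.0
tool shift [ 1.7  0.8 84. ] len 84 turn [-0.    0.    0.03]
row 0 [ 0.2  0.1 10.5] [-0.  0.  0.]
relay placed 21 ((676.5274047851562, -37.62564468383789), (6.7986674308776855, 13.939888000488281), 62.812198638916016) [35.46590337 37.51558582 39.64654018]
conn 3874 ((474.76385498046875, -143.24545288085938), (43.09186553955078, 35.721031188964844), 29.707382202148438) 19.92609438519594
```

Connector confirmed (30°, block top ≈ 19 mm). Picking it up.

apply_moves(steps=[[0.4,2,0.5,15,0,0,0],[0.4,0,0,25,0,0,0],[0.4,0,0,23,0,0,0],[0.4,0,0,14,0,0,0],[0.4,0,0,7,0,0,0],[0.4,0,0,0,0,0,0],[-1,0,0,0,0,0,0],[-1,0,0,0,0,0,0]])

```text
time: 18.95
tool_pos: [474.3, -146.7, 7.6]
tcp_rot: [179.9, -0.1, 29.3]
ft_force: [1.0, -0.3, -1.1]
finger_gap: 34.6
grip_force: 40.6
```

apply_moves(steps=[[-1,0,0,0,0,0,0],[-1,0,0,0,0,0,0],[-1,0,0,0,0,0,0],[-1,0,0,-8,0,0,0],[-1,0,0,-16,0,0,0],[-1,0,0,-20,0,0,0],[-1,0,0,-20,0,0,0],[-1,0,0,0,0,0,0]])

```text
time: 19.75
tool_pos: [475.2, -147.0, 73.4]
tcp_rot: [179.8, -0.2, 29.3]
ft_force: [0.5, 0.1, -1.4]
finger_gap: 35.1
grip_force: 40.6
```

```bash
python3 go.py 567.5 -220.1 70 1.8 6; python3 - <<'E'
from bench import r
import numpy as np
from h import *
s=r.snapshot("top");W=world(s)
m=(np.hypot(W[...,0]-667.5,W[...,1]+45)<32)&(W[...,2]>30)&(W[...,2]<45); print("relay placed",m.sum(),rect(W,m),np.nanpercentile(W[m][:,2],[10,50,90]))
E
```

```text
t 19.75 pos [ 475.2 -147.    73.4] rot [179.8  -0.2  29.3] gap 35.1 grip 40.6
tool shift [ 44.6 108.9   4. ] len 118 turn [ 0.04 -0.05  5.51]
row 0 [ 7.4 18.1  0.7] [ 0.01 -0.01  0.92]
row 1 [ 8.9 17.5  0.7] [ 0.01 -0.01  0.92]
row 2 [10.2 16.7  0.6] [ 0.01 -0.01  0.92]
row 3 [11.5 15.9  0.6] [ 0.01 -0.01  0.92]
row 4 [12.8 14.9  0.6] [ 0.01 -0.01  0.92]
row 5 [13.9 13.8  0.6] [ 0.01 -0.01  0.92]
relay placed 80 ((673.0852661132812, -39.90801239013672), (13.427923202514648, 25.17656135559082), 58.40332794189453) [35.36836604 36.93337009 38.41603435]
```

apply_moves(steps=[[-1,7.5,18,0,0,0,0.92],[-1,9,17.5,0,0,0,0.92],[-1,10,17,0,0,0,0.92],[-1,11.5,16,0,0,0,0.92],[-1,13,15,0,0,0,0.92],[-1,14,14,0,0,0,0.92],[-1,0,0,0,0,0,0],[-1,0,0,0,0,0,0]])

```text
time: 20.6
tool_pos: [564.6, -219.3, 68.3]
tcp_rot: [-179.9, 0.1, 1.8]
ft_force: [-0.6, -0.0, -1.4]
finger_gap: 34.8
grip_force: 40.6
```

apply_moves(steps=[[-1,0,0,10,0,0,0],[-1,0,0,15,0,0,0],[-1,0,0,10,0,0,0],[-1,0,0,0,0,0,0],[-1,0,0,0,0,0,0],[-1,0,0,0,0,0,0],[-1,0,0,0,0,0,0],[-1,0,0,0,0,0,0]])

```text
time: 21.4
tool_pos: [566.1, -220.0, 35.8]
tcp_rot: [180.0, -0.1, 1.7]
ft_force: [0.2, 0.5, -1.9]
finger_gap: 34.8
grip_force: 40.6
```

```bash
python3 go.py 567.5 -220.1 12 1.8 8|head -3; python3 - <<'E'
from bench import r
import cv2
s=r.snapshot("scene");cv2.imwrite("pics/s4.png",cv2.resize(s["color"][150:300,290:490],(800,600),interpolation=cv2.INTER_CUBIC))
E
```

```text
t 21.40 pos [ 566.1 -220.    35.8] rot [ 1.8e+02 -1.0e-01  1.7e+00] gap 34.8 grip 40.6
tool shift [ 1.4  0.1 23.8] len 24 turn [ 0.01 -0.01 -0.01]
row 0 [0.2 0.  3. ] [ 0. -0. -0.]
```

View pics/s4.png

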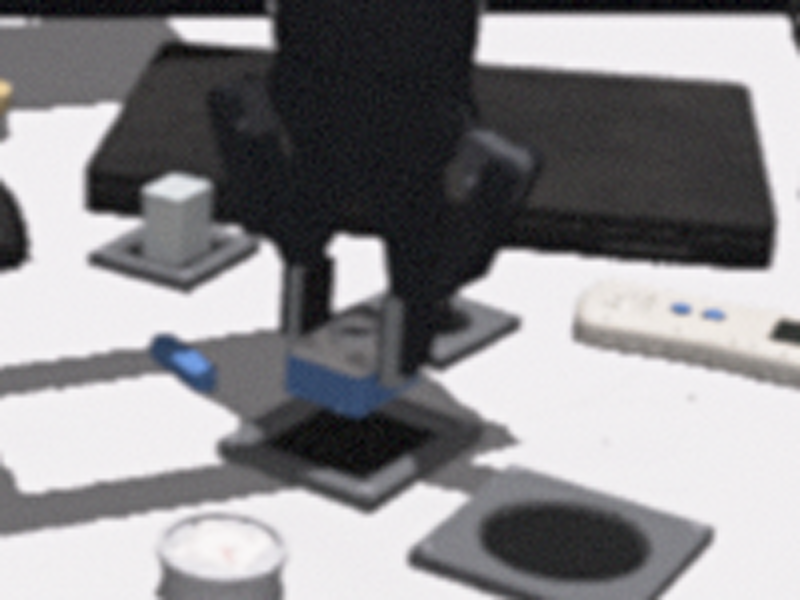

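The connector is held level at (350,365) over its tray at (350,440). The relay stands upright in its tray at (178,220). Lowering.

apply_moves(steps=[[-1,1.4,0,8,0,0,0],[-1,0,0,9,0,0,0],[-1,0,0,5,0,0,0],[-1,0,0,1.5,0,0,0],[-1,0,0,0.5,0,0,0],[-1,0,0,0,0,0,0],[-1,0,0,0,0,0,0],[-1,0,0,0,0,0,0]])

```text
time: 22.25
tool_pos: [567.1, -219.8, 11.2]
tcp_rot: [180.0, -0.0, 1.7]
ft_force: [-0.2, -0.1, -0.9]
finger_gap: 34.9
grip_force: 40.6
```

apply_moves(steps=[[-1,0,0,0.5,0,0,0],[-1,0,0,0,0,0,0],[-1,0,0,0.5,0,0,0],[-1,0,0,0,0,0,0],[-1,0,0,0,0,0,0],[-1,0,0,0,0,0,0],[-1,0,0,0,0,0,0],[-1,0,0,0,0,0,0]])

```text
time: 23.05
tool_pos: [567.1, -219.8, 10.6]
tcp_rot: [180.0, -0.0, 1.7]
ft_force: [-3.4, 1.7, 4.7]
finger_gap: 34.9
grip_force: 41.4
```

Contact. Release, rise, then the gauge.

apply_moves(steps=[[0.3,0,0,-0.3,0,0,0],[0.3,0,0,0,0,0,0],[0.3,0,0,0,0,0,0],[0.3,0,0,-6,0,0,0],[0.3,0,0,-14,0,0,0],[0.3,0,0,-30,0,0,0],[0.3,0,0,-30,0,0,0],[0.3,0,0,-5,0,0,0]])

```text
time: 23.85
tool_pos: [570.2, -221.3, 101.8]
tcp_rot: [179.8, -0.4, 1.7]
ft_force: [0.7, -0.3, 0.7]
finger_gap: 55.5
grip_force: 0.0
```

```bash
python3 go.py 448.2 -251.6 90 1.8 8|head -3
```

```text
t 23.85 pos [ 570.2 -221.3  101.8] rot [179.8  -0.4   1.7] gap 55.5 grip 0.0
tool shift [-122.9   26.6   10.9] len 126 turn [ 0.05 -0.09 -0.01]
row 0 [-15.4   3.3   1.4] [ 0.01 -0.01 -0.  ]
```

apply_moves(steps=[[0.6,-20,4.5,2,0,0,0],[0.6,-20,4.5,2,0,0,0],[0.6,-20,4.5,2,0,0,0],[0.6,-20,4.5,2,0,0,0],[0.6,-20,4.5,2,0,0,0],[0.6,-20,4,0,0,0,0],[0.6,0,0,0,0,0,0],[0.6,0,0,0,0,0,0]])

```text
time: 24.65
tool_pos: [448.2, -250.1, 86.0]
tcp_rot: [180.0, -0.1, 1.7]
ft_force: [0.4, -0.3, -0.7]
finger_gap: 68.4
grip_force: 0.0
```

```bash
python3 go.py 448.4 -251.3 7 1.8 8|head -3; python3 - <<'E'
from bench import r
import numpy as np
from h import *
s=r.snapshot("top");W=world(s)
for n,x,y,rr,lo,hi in (("relay",667.5,-45,25,30,45),("conn",567.5,-220,35,17,32)):
    m=(np.hypot(W[...,0]-x,W[...,1]-y)<rr)&(W[...,2]>lo)&(W[...,2]<hi); print(n,m.sum(),rect(W,m),np.nanpercentile(W[m][:,2],[10,50,90]))
st=r.sense(); s=r.snapshot("wrist"); W=world(s,tcpT(st)@s["hand_eye"])
m=(np.hypot(W[...,0]-448,W[...,1]+251)<35)&(W[...,2]>12)&(W[...,2]<30); print("gauge",m.sum(),rect(W,m),np.nanmedian(W[m][:,2]))
E
```

```text
t 24.65 pos [ 448.2 -250.1   86. ] rot [ 1.8e+02 -1.0e-01  1.7e+00] gap 68.4 grip 0.0
tool shift [ 0.   1.1 79.1] len 79 turn [ 0.01 -0.01 -0.02]
row 0 [0.  0.1 9.9] [ 0. -0. -0.]
relay 223 ((668.0020141601562, -47.1729850769043), (28.43344497680664, 21.000333786010742), 6.268974781036377) [34.56436959 36.87120911 38.69927442]
conn 507 ((566.955810546875, -218.9181365966797), (34.705162048339844, 44.0494270324707), 88.9372787475586) [20.3782133  23.06340613 27.31158448]
gauge 4343 ((449.6353759765625, -249.75924682617188), (44.933433532714844, 44.80083084106445), 35.16298294067383) 19.691237951534305
```

Relay and connector are both centred and square. Now the gauge.

apply_moves(steps=[[0.6,0,0.8,15,0,0,0],[0.6,0,0,22,0,0,0],[0.6,0,0,22,0,0,0],[0.6,0,0,13,0,0,0],[0.6,0,0,6.5,0,0,0],[0.6,0,0,0,0,0,0],[-1,0,0,0,0,0,0],[-1,0,0,0,0,0,0]])

```text
time: 25.55
tool_pos: [448.9, -251.3, 8.3]
tcp_rot: [179.9, -0.1, 1.7]
ft_force: [-1.7, 1.1, 6.8]
finger_gap: 42.2
grip_force: 39.7
```

apply_moves(steps=[[-1,0,0,0,0,0,0],[-1,0,0,0,0,0,0],[-1,0,0,0,0,0,0],[-1,0,0,-8,0,0,0],[-1,0,0,-16,0,0,0],[-1,0,0,-20,0,0,0],[-1,0,0,-20,0,0,0],[-1,0,0,0,0,0,0]])

```text
time: 26.35
tool_pos: [450.0, -252.1, 74.6]
tcp_rot: [179.8, -0.3, 1.7]
ft_force: [0.9, -0.8, 0.2]
finger_gap: 42.2
grip_force: 40.8
```

```bash
python3 go.py 553 -324.6 70 1.8 8|head -3
```

```text
t 26.35 pos [ 450.  -252.1   74.6] rot [179.8  -0.3   1.7] gap 42.2 grip 40.8
tool shift [100.7  75.5   5.4] len 126 turn [ 0.04 -0.05 -0.01]
row 0 [12.6  9.4  0.7] [ 0.01 -0.01 -0.  ]
```

apply_moves(steps=[[-1,17,12.5,0,0,0,0],[-1,17,12.5,0,0,0,0],[-1,17,12.5,0,0,0,0],[-1,17,12.5,0,0,0,0],[-1,17,12.5,0,0,0,0],[-1,16,13,0,0,0,0],[-1,0,0,0,0,0,0],[-1,0,0,0,0,0,0]])

```text
time: 27.15
tool_pos: [550.6, -322.7, 69.8]
tcp_rot: [-179.9, 0.1, 1.7]
ft_force: [-1.0, -0.3, -0.7]
finger_gap: 42.3
grip_force: 40.8
```

apply_moves(steps=[[-1,0,0,10,0,0,0],[-1,0,0,15,0,0,0],[-1,0,0,10,0,0,0],[-1,0,0,0,0,0,0],[-1,0,0,0,0,0,0],[-1,0,0,0,0,0,0],[-1,0,0,0,0,0,0],[-1,0,0,0,0,0,0]])

```text
time: 27.95
tool_pos: [551.6, -323.4, 36.6]
tcp_rot: [180.0, -0.1, 1.7]
ft_force: [-1.0, 0.2, -0.7]
finger_gap: 42.5
grip_force: 40.8
```

```bash
python3 go.py 553 -324.6 12 1.8 8|head -3; python3 - <<'E'
from bench import r
import cv2
s=r.snapshot("scene");cv2.imwrite("pics/s5.png",cv2.resize(s["color"][170:320,330:530],(800,600),interpolation=cv2.INTER_CUBIC))
E
```

```text
t 27.95 pos [ 551.6 -323.4   36.6] rot [ 1.8e+02 -1.0e-01  1.7e+00] gap 42.5 grip 40.8
tool shift [ 1.3  1.3 24.6] len 25 turn [ 0.01 -0.01 -0.01]
row 0 [0.2 0.2 3.1] [ 0. -0. -0.]
```

View pics/s5.png

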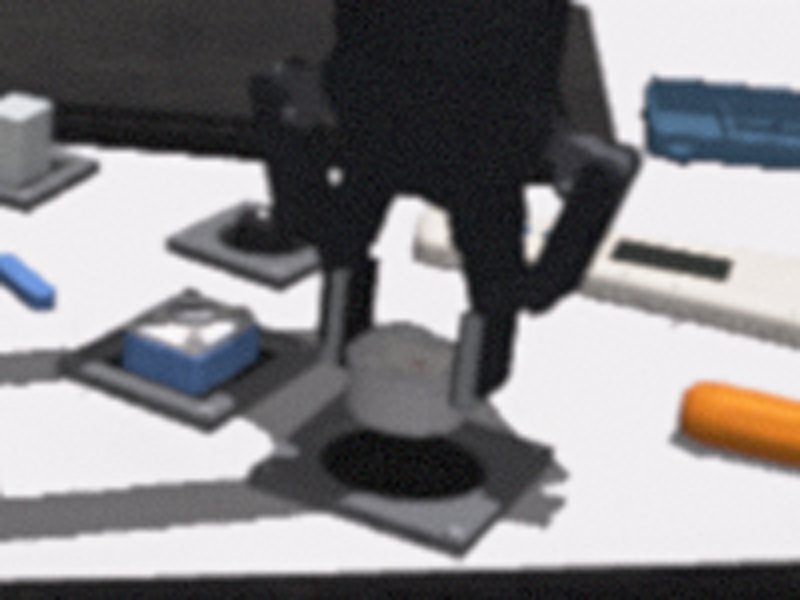

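The gauge is held level at (405,380) over its tray at (405,470), and the connector sits well at (190,350). Lowering.

apply_moves(steps=[[-1,1,1,8,0,0,0],[-1,0,0,9,0,0,0],[-1,0,0,4.5,0,0,0],[-1,0,0,1.5,0,0,0],[-1,0,0,0.5,0,0,0],[-1,0,0,0,0,0,0],[-1,0,0,0,0,0,0],[-1,0,0,0,0,0,0]])

```text
time: 28.8
tool_pos: [552.4, -324.2, 12.7]
tcp_rot: [180.0, -0.0, 1.7]
ft_force: [0.7, 0.1, 0.2]
finger_gap: 42.3
grip_force: 40.8
```

apply_moves(steps=[[-1,0,0,0.5,0,0,0],[-1,0,0,0,0,0,0],[-1,0,0,0.5,0,0,0],[-1,0,0,0,0,0,0],[-1,0,0,0,0,0,0],[-1,0,0,0,0,0,0],[-1,0,0,0,0,0,0],[-1,0,0,0,0,0,0]])

```text
time: 29.6
tool_pos: [552.2, -324.1, 11.5]
tcp_rot: [180.0, -0.0, 1.7]
ft_force: [-0.7, -0.7, 0.8]
finger_gap: 41.9
grip_force: 40.9
```

apply_moves(steps=[[-1,0,0,0.4,0,0,0],[-1,0,0,0,0,0,0],[-1,0,0,0.4,0,0,0],[-1,0,0,0,0,0,0],[-1,0,0,0,0,0,0],[-1,0,0,0,0,0,0],[-1,0,0,0,0,0,0],[-1,0,0,0,0,0,0]])

```text
time: 30.4
tool_pos: [552.3, -324.1, 11.4]
tcp_rot: [180.0, -0.0, 1.7]
ft_force: [-3.2, 2.3, 8.2]
finger_gap: 41.8
grip_force: 41.5
```

apply_moves(steps=[[0.5,0,0,-0.5,0,0,0],[0.5,0,0,0,0,0,0],[0.5,0,0,0,0,0,0],[0.5,0,0,-6,0,0,0],[0.5,0,0,-14,0,0,0],[0.5,0,0,-30,0,0,0],[0.5,0,0,-30,0,0,0],[0.5,0,0,-20,0,0,0]])

```text
time: 31.2
tool_pos: [553.4, -324.9, 115.3]
tcp_rot: [179.9, -0.2, 1.7]
ft_force: [0.6, -0.0, -0.2]
finger_gap: 64.2
grip_force: 0.0
```

apply_moves(steps=[[0.5,-30,0,-15,0,0,0],[0.5,-30,0,-15,0,0,0],[0.5,-30,0,-10,0,0,0],[0.5,-30,0,0,0,0,0],[0.5,-30,0,0,0,0,0],[0.5,0,0,0,0,0,0],[0.5,0,0,0,0,0,0],[0.5,0,0,0,0,0,0]])

```text
time: 32.0
tool_pos: [403.2, -328.9, 152.1]
tcp_rot: [179.9, -0.1, 1.8]
ft_force: [0.6, 1.0, 0.1]
finger_gap: 64.0
grip_force: 0.0
```

```bash
python3 - <<'E'
from bench import r
import numpy as np,cv2
from h import *
s=r.snapshot("top");W=world(s);cv2.imwrite("pics/t6.png",s["color"][90:330,180:480])
for n,x,y,rr,lo,hi in (("knob",680.5,-178,20,12,30),("relay",667.5,-45,25,30,45),("conn",567.5,-220,35,17,32),("gauge",553,-324.5,28,14,32)):
    m=(np.hypot(W[...,0]-x,W[...,1]-y)<rr)&(W[...,2]>lo)&(W[...,2]<hi); p=W[m]
    A=np.c_[p[:,:2]-p[:,:2].mean(0),np.ones(len(p))];c=np.linalg.lstsq(A,p[:,2],rcond=None)[0]
    print(n,m.sum(),rect(W,m),np.nanpercentile(p[:,2],[10,50,90]).round(1),"slope",c[:2].round(3))
E
```

```text
knob 168 ((678.0537109375, -177.51022338867188), (23.758190155029297, 23.824922561645508), 24.283931732177734) [14.6 17.  19.2] slope [0.037 0.015]
relay 226 ((667.7113647460938, -47.043636322021484), (27.692113876342773, 21.141529083251953), 5.59548807144165) [34.3 36.9 39. ] slope [0.059 0.015]
conn 579 ((567.013671875, -219.6234130859375), (36.2497444152832, 44.19607162475586), 88.84658813476562) [20.  23.1 26.8] slope [ 0.013 -0.009]
gauge 601 ((552.623779296875, -324.645751953125), (43.40125274658203, 45.328147888183594), 43.04383850097656) [20.7 22.7 24.9] slope [0.004 0.013]
```

View pics/t6.png

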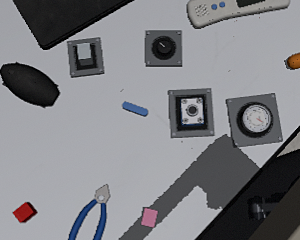

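All four sit in their pockets: knob at (163,47), relay (86,55), connector (192,110), gauge (256,120). I'll compare the relay's slope with its starting value to rule out a tilt.

```bash
python3 - <<'E'
from bench import r
import numpy as np,pickle
from h import *
def f(W,x,y,lo,hi,rr):
    m=(np.hypot(W[...,0]-x,W[...,1]-y)<rr)&(W[...,2]>lo)&(W[...,2]<hi); m=cv2.erode(m.astype(np.uint8),np.ones((3,3)))>0
    p=W[m];A=np.c_[p[:,:2]-p[:,:2].mean(0),np.ones(len(p))];c=np.linalg.lstsq(A,p[:,2],rcond=None)[0]
    return c
W0=world(pickle.load(open("d0.pkl","rb"))["top"])
Ws=np.mean([world(r.snapshot("top")) for _ in range(6)],0)
print("relay before",f(W0,498.5,-64,30,45,25),"now",f(Ws,667.5,-46,30,45,25))
print("knob before",f(W0,537.6,45.5,10,30,20),"now",f(Ws,678,-178,12,30,20))
E
```

```text
relay before [-1.83386246e-02  1.55914272e-02  3.42427654e+01] now [ 9.02464123e-04 -2.09646707e-03  3.71280411e+01]
knob before [ 3.76746681e-03 -6.19900008e-02  1.44670015e+01] now [ 1.68154181e-02 -1.59770711e-02  1.73157462e+01]
```

Flat, and both tops are 2.9 mm higher than before, which matches the 3 mm pocket floor. Handing in.

```bash
python3 -c "
from bench import r
print(r.hand_in())"
```

```text
the job is handed in; nothing more can be done
None
```

I set the gauge, knob, connector block and relay in their matching trays and handed the job in at about 32 s; the last pictures show all four flat and within about 3 mm of centre, with the connector block and relay square to their pockets, but the hand-in returned no verdict.

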